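# Tool up a bench ring roller and put it in slow gear

### The job

The bench ring roller was left in fast gear. Guide its red-knobbed lever through the gate into neutral and, with it in neutral, slide the bright grooved roll, hub upwards, down the empty keyed spindle until it is fully home and let it go; then guide the lever through the rest of the gate right into the slow slot (green dot). Leave the black plain roll, the angle bracket and the spanner where they lie.

Things in the scene. Friction and masses are not known exactly. Their poses are not given: they have to be found in the camera images.
- gate (a point): Centre of the aluminium gate plate (90 x 60 x 6 mm, level, on top of the blue ring roller near its right end), at mid thickness, 129 mm above the bench. x points to the machine's far side, y to its left, z up (the machine's axes). One 14 mm wide zigzag slot for the 10 mm lever rod; its centre line in mm here: (27,11) (11,11) (11,-11) (-11,-11) (-11,11) (-27,11), square turns. Rigid walls.
- slot_fast (a point): Point in the gate, at (27, 11) mm from its centre: the rod's place at the blind far end of the fast slot, marked by two yellow dots. The fast slot runs along gate x and opens at (11, 11) into the first cross passage.
- slot_neutral (a point): Point in the gate, at (0, -11) mm from its centre: middle of the neutral limb, marked by a blue bar, which runs along gate x from (11, -11) to (-11, -11) and joins the two cross passages (along gate y); an 8 mm wide tongue parts them.
- slot_slow (a point): Point in the gate, at (-27, 11) mm from its centre: the rod's place at the blind near end of the slow slot, marked by one green dot. The slot opens at (-11, 11) into the second cross passage.
- lever_knob (a point): Centre of the red ball knob, 36 mm across, on the 10 mm steel lever rod; z along the rod. The lever pivots both ways about a point 100 mm straight below gate; the knob centre is 175 mm from that pivot, about 75 mm above the gate, and moves 1.75 times as far as the rod in the gate. Friction (about 2.5 N at the knob) holds it where it is left. No catch to lift.
- lever_fore (a joint): Lever's fore-aft angle, rad: 0 upright, positive with the knob towards gate +x (fast), negative towards gate -x (slow). Blind ends of the slots at about +0.28 and -0.28; neutral is within about -0.12 to 0.12.
- lever_side (a joint): Lever's sideways angle, rad: 0 upright, positive with the knob towards gate +y. About +0.11 in the fast and slow slots, about -0.11 in neutral.
- roll_grooved: The roll to fit: bright steel, groove round its rim, loose on the bench hub up, about 0.7 kg. Flange 64 mm diameter, 28 mm high; hub above it 44 mm diameter, 24 mm high; 52 mm in all. Bore 28 mm right through with one keyway 11 mm wide reaching 18.5 mm from the axis. Origin at the centre of the underside, z up through the hub, x through the keyway.
- spindle_seat (a point): Centre of the shoulder of the empty spindle (left end of the roller's top), 125 mm above the bench, where the roll's underside rests. z up; x through the brass key. Spindle 25 mm diameter, 58 mm tall, top 6 mm tapered. Key 8 mm wide, reaching 16.5 mm from the axis, up to 42 mm. It turns against drag (0.15 N m). Nearest rolls 130 mm right and 105 mm far right, tops up to 70 mm above this.
- roll_plain: Bystander: blackened roll of the same size with a plain rim, loose on the bench hub up; the two rolls may have changed places. Origin at the centre of its underside.
- angle_bracket: Bystander: rusty piece of angle iron, 60 x 70 mm base, 60 mm high, loose on the bench to the right. Origin at the centre of its underside.
- spanner: Bystander: steel spanner, 170 mm long, lying on the bench to the right. Origin under its middle.
There are look-alikes about, which are no part of the job. Of the things like the roll_grooved, leave any that is pink; of the rest the smaller one is meant.

How it is judged:
By the outcome, as a careful person would: the job done as asked, in the order asked, and still so for the second after the job is handed in, with the robot touching nothing.
It also fails if it takes over 72 s, if anything falls off the work surface, if the arm or the gripper's body presses on something with over 40 N, if the wrist force passes 120 N, or if a joint passes its speed limit or range.

### The arm

A 6-joint arm with a two-finger parallel gripper is mounted at the origin on the work surface. World frame = base frame: x ahead of the robot, y to its left, z up, the work surface at z = 0. Lengths are in m, angles in rad, forces in N, time in s.
With the tool pointing down it reaches from about 0.325 to 0.9 m from the base axis. Payload 6.1 kg.
Tool frame: the origin (TCP) lies midway between the tips of the shut fingers; the grasp point (between the pads) lies 19 mm behind it; z points along the fingers, y is the line along which they close (so a half turn about z gives the same grasp; the last joint's range is limited). The gripper opens to 87 mm and grips with 3 to 60 N. Pads are 19 mm wide; open, the fingers measure 117 mm over their backs; the gripper's body (75 mm by 190 mm) begins 51 mm behind the grasp point.
Start: joints at [1.145, 0.22, 1.526, -0, 1.395, -0.126], TCP at [0.185, 0.597, 0.223] pointing down, gripper open.
Joint ranges: [-2.98, 2.98], [-0.91, 2.08], [0.09, 2.57], [-1.24, 4.39], [0.2, 2.65], [-2.68, 2.68]. Speed limits (rad/s): [2.57, 2.57, 3.01, 3.14, 3.14, 3.14].

### API

Orientations are given as a rotation vector (axis times angle).
In Python, from bench import bot gives the robot as it stands.
- The arm moves only by the shell command python3 -m crank 'ROWS'. ROWS is JSON, a list of rows, each a list of 3 entries, a list of its own where there are three numbers: the shift along the world's x, y, z in mm, then the turn, a rotation vector about the world's x, y, z in degrees, then the closure, from 0 (fully open) to 1 (shut). In form: [[[dx, dy, dz], [rx, ry, rz], claw], ...]. A call has 1 to 8 rows; each row shifts and turns the commanded pose from where the row before left it; what a row does not reach is not made up. A row lasts 1/8 s, in which the tool goes at most 62.5 mm and 10.7 degrees, less where a joint would pass 70% of its speed; a pose out of reach is approached as far as the arm can. A call is refused whole if a number of a shift passes 62.5 or a number of a turn 10.7, either way. A call with a gripper value outside its range is refused whole. The fingers move at their own pace and stop on an object; the grip force is fixed at half the most. Time passes only in rows, so rows that do not move let the fingers close. It gives the time, the measured TCP pose, the force, the opening and the grip force at its end, in the units of the state.
- bot.sense(): the state, without advancing time (a new reading comes with each control period).
- bot.get_image(name): name is "scene" or "side" or "wrist"; returns the picture (420x560x3 uint8, red, green, blue); there is no depth.
- bot.get_calibration(name): a dict with "mtx" (3x3 intrinsics, pixels), "extrinsics" (4x4, takes a point from world to camera coordinates). Camera axes: x right, y up, looking along -z (the intrinsics and any distortion apply to the point x, -y, -z); pixel columns grow to the right and rows downward; lengths in m; the calibration is good to about 2 mm. A picture is of the moment at which its call begins: read the wrist's pose just before it. get_calibration takes no time and is no camera call; for the wrist camera it gives the pose at the moment of the call.
- bot.hand_in(): hands the job in; it is judged then, once.
The state is a dict: "clock": time; "joint_positions": joint angles; "joint_vel": joint speeds; "joint_torque": joint torques, N m; "position": TCP position; "ee_rot": TCP orientation; "ft_force": force on the tool from outside, world axes, zero at the start; "moment": the same for the moment, N m; "gripper_width": opening from 0.0 (shut) to 1.0 (fully open); "grip_force": force on a finger pad.
Only numpy, scipy, OpenCV 4.12 (cv2) and the standard library are available. Lean on these libraries where they do the work, as an engineer would, in place of code of your own. Each camera call takes 0.05 s, during which the arm holds its last target. There are 200 camera calls.

## Working session

There is one attempt and no reset: what is moved stays moved. The work goes in short steps, Python scripts to look and compute and a shell command to move; the robot and the scene stay as the last step left them, time stands still between calls to the robot, and variables do not carry over. Pictures are saved under pics/ and viewed, at most 10 in all, crops included, and the job is handed in when it is done.

```bash
mkdir -p pics; ls
cat > h.py <<'E'
from bench import bot
import numpy as np, cv2
from scipy.spatial.transform import Rotation as R
def snap(n,f=None):
    c=bot.get_calibration(n); im=np.ascontiguousarray(bot.get_image(n)[:,:,::-1])
    if f: cv2.imwrite('pics/'+f,im)
    return im,c
def dist(c):
    for k in c:
        if 'dist' in k: return np.array(c[k],float)
    return np.zeros(5)
def ray(c,u,v):
    M=np.array(c['mtx']);E=np.array(c['extrinsics'])
    p=cv2.undistortPoints(np.array([[[u,v]]],float),M,dist(c))[0,0]
    d=E[:3,:3].T@np.array([p[0],-p[1],-1]);o=-E[:3,:3].T@E[:3,3]
    return o,d/np.linalg.norm(d)
def onz(c,u,v,z):
    o,d=ray(c,u,v);return o+d*(z-o[2])/d[2]
def proj(c,P):
    M=np.array(c['mtx']);E=np.array(c['extrinsics'])
    q=E[:3,:3]@np.array(P)+E[:3,3]; q=q*[1,-1,-1]
    return cv2.projectPoints(q.reshape(1,1,3),np.zeros(3),np.zeros(3),M,dist(c))[0].ravel()
def two(c1,a,c2,b):
    o1,d1=ray(c1,*a);o2,d2=ray(c2,*b)
    s=np.linalg.lstsq(np.c_[d1,-d2],o2-o1,rcond=None)[0]
    p,q=o1+s[0]*d1,o2+s[1]*d2
    return (p+q)/2,np.linalg.norm(p-q)
E
python3 - <<'E'
from h import *
ims=[snap(n) for n in('scene','side','wrist')]
print(ims[0][1].keys())
for (i,c),n in zip(ims,('scene','side','wrist')):
    cv2.imwrite(f'pics/{n}0.png',i); E=c['extrinsics'];E=np.array(E);print(n,-E[:3,:3].T@E[:3,3],np.array(c['mtx'])[0,0])
print(bot.sense())
E
```

```text
pics
dict_keys(['mtx', 'extrinsics'])
scene [ 1.6449752  -0.21436369  0.95864902] 474.43189425045455
side [ 0.22221678 -1.14640992  1.44767439] 517.8660367758131
wrist [0.11145175 0.61865421 0.38347198] 315.8242248176292
{'clock': 0.15, 'joint_positions': array([ 1.14489327e+00,  2.21043688e-01,  1.52735669e+00, -5.36467997e-05,
        1.39470945e+00, -1.26130178e-01]), 'joint_vel': array([-0.00022714, -0.00184065, -0.00353296, -0.00071405,  0.00201562,
       -0.0004452 ]), 'joint_torque': array([ 1.74166057e-04, -4.95194042e+01, -3.87879646e+01,  6.98510092e-02,
        5.31200529e-02, -7.40124233e-05]), 'position': array([0.18440092, 0.59666834, 0.22168492]), 'ee_rot': array([-4.69052042e-01, -3.10601203e+00,  2.31529783e-03]), 'ft_force': array([-0.06505356, -0.89672296,  0.52105743]), 'moment': array([-0.02293556, -0.08315288, -0.00523296]), 'grip_force': 0.0, 'gripper_width': 0.9950850038593081}
```

View pics/scene0.png

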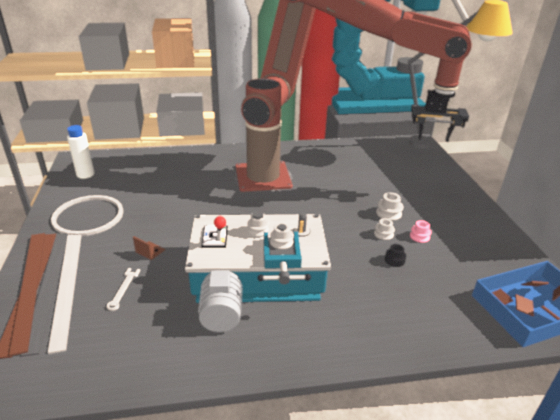

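View pics/side0.png

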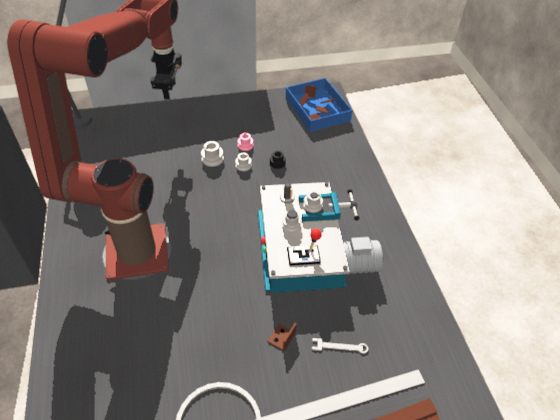

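The scene view has the machine at (258,250), red knob (220,222) and empty spindle (303,225). Roll candidates are large bright (390,206), small bright (385,229), pink (421,231) and black (396,255). By the description it should be the small bright one, which is at (243,161) in the side view. I'll check it in a close crop.

Run:
```python
from h import *
a=cv2.imread('pics/scene0.png');b=cv2.imread('pics/side0.png')
A=cv2.resize(a[185:285,180:440],None,fx=3,fy=3,interpolation=cv2.INTER_CUBIC)
B=cv2.resize(b[130:200,195:295],None,fx=4,fy=4,interpolation=cv2.INTER_CUBIC)
C=cv2.resize(b[175:275,255:365],None,fx=3.4,fy=2.8,interpolation=cv2.INTER_CUBIC)
o=np.zeros((585,780,3),np.uint8);o[:300]=A;o[302:582,:400]=B;o[302:582,402:402+374]=C
cv2.imwrite('pics/crop1.png',o)
cs=bot.get_calibration('scene');cd=bot.get_calibration('side');np.set_printoptions(precision=4,suppress=True)
for n,c,uv in [('big',cs,(390,206)),('small',cs,(385,229)),('pink',cs,(421,231)),('black',cs,(396,255)),('small',cd,(243,161)),('big',cd,(212,153)),('pink',cd,(245,142)),('black',cd,(278,160))]: print(n,onz(c,*uv,.028))
def cen(im,m):
    n,l,s,ce=cv2.connectedComponentsWithStats(m.astype(np.uint8));k=1+np.argmax(s[1:,4]);return ce[k],s[k]
def red(im,x0,x1,y0,y1):
    h=cv2.cvtColor(im,cv2.COLOR_BGR2HSV);m=((h[...,0]<8)|(h[...,0]>172))&(h[...,1]>190)&(h[...,2]>120)
    z=np.zeros_like(m);z[y0:y1,x0:x1]=m[y0:y1,x0:x1];return cen(im,z)
r1=red(a,205,235,210,235);r2=red(b,305,330,225,245);print(r1,r2,two(cs,r1[0],cd,r2[0]))
```

```text
big [0.3115 0.4227 0.028 ]
small [0.4434 0.3573 0.028 ]
pink [0.4693 0.4736 0.028 ]
black [0.5789 0.345  0.028 ]
small [0.4312 0.354  0.028 ]
big [0.3157 0.4229 0.028 ]
pink [0.4577 0.4652 0.028 ]
black [0.5696 0.3347 0.028 ]Traceback (most recent call last):
  File "<stdin>", line 15, in <module>
  File "<stdin>", line 14, in red
  File "<stdin>", line 11, in cen
    return _wrapfunc(a, 'argmax', axis=axis, out=out, **kwds)
    return bound(*args, **kwds)
ValueError: attempt to get argmax of an empty sequence
```

View pics/crop1.png

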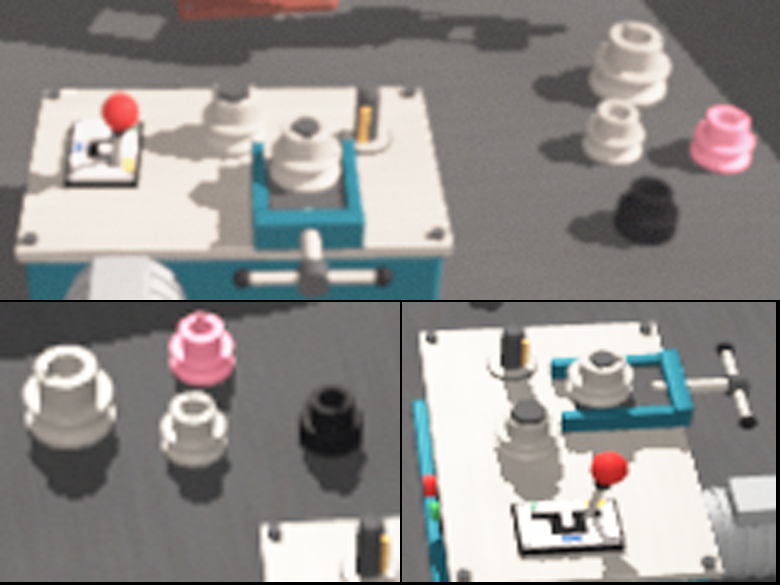

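View pics/wrist0.png

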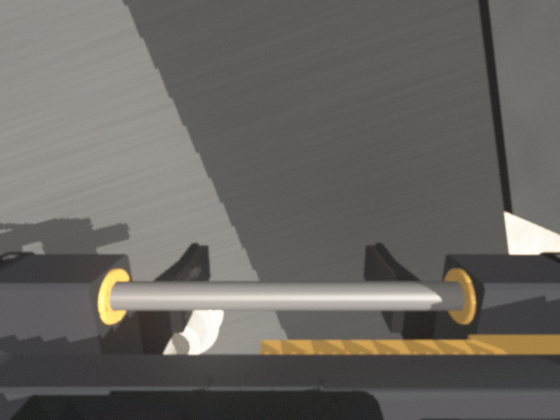

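The crop confirms the choice: the small bright roll, scene (385,229), side (243,161). In the side view the gate's yellow dots are on the +x side, and the brass key faces roughly +x. The wrist picture shows the fingers at the bottom and open bench.

Run:
```python
from h import *
np.set_printoptions(precision=4,suppress=True)
a=cv2.imread('pics/scene0.png');b=cv2.imread('pics/side0.png')
cs=bot.get_calibration('scene');cd=bot.get_calibration('side')
def red(im,x0,x1,y0,y1):
    s=im[y0:y1,x0:x1].astype(int);m=(s[...,2]-np.maximum(s[...,1],s[...,0])>70).astype(np.uint8)
    n,l,st,ce=cv2.connectedComponentsWithStats(m);k=1+np.argmax(st[1:,4]);return (st[k,0]+st[k,2]/2-.5+x0,st[k,1]+st[k,3]/2-.5+y0),st[k]
r1=red(a,205,240,205,240);r2=red(b,300,335,220,250);print(r1,r2,two(cs,r1[0],cd,r2[0]))
S=lambda u,v:(180+u/3,185+v/3)
D=lambda u,v:(255+(u-402)/3.4,175+(v-302)/2.8)
print('spindle top',two(cs,S(369,92),cd,D(513,335)),onz(cs,*S(369,92),.183),onz(cd,*D(513,335),.183))
print('shoulder',onz(cs,*S(366,136),.125),onz(cd,*D(512,364),.125))
print('gate sc',[onz(cs,*S(*p),.132)[:2] for p in((75,122),(143,122),(139,180),(66,180))])
print('gate sd',[onz(cd,*D(*p),.132)[:2] for p in((515,505),(618,500),(623,545),(520,548))])
# machine top plate corners
print('plate sc',[onz(cs,*S(*p),.123)[:2] for p in((43,88),(424,88),(452,246),(18,250))])
# wrist cam in tool frame
cw=bot.get_calibration('wrist');s=bot.sense();Rt=R.from_rotvec(s['ee_rot']).as_matrix();E=np.array(cw['extrinsics'])
o=-E[:3,:3].T@E[:3,3];print('cam in tool',Rt.T@(o-s['position']),'axes cols',Rt.T@E[:3,:3].T)
print('Rt',Rt)
```

```text
((np.float64(219.5), np.float64(222.0)), array([  9,  11,  12,  13, 120], dtype=int32)) ((np.float64(315.5), np.float64(233.5)), array([ 11,   8,  10,  12, 101], dtype=int32)) (array([ 0.5744, -0.1908,  0.1989]), np.float64(0.0021742879014375878))
spindle top (array([0.5391, 0.0494, 0.1727]), np.float64(0.003757331116940899)) [0.5514 0.0477 0.183 ] [0.5368 0.0374 0.183 ]
shoulder [0.5441 0.0493 0.125 ] [0.5393 0.0429 0.125 ]
gate sc [array([ 0.4948, -0.2329]), array([ 0.5031, -0.1668]), array([ 0.5945, -0.1768]), array([ 0.5859, -0.2439])]
gate sd [array([ 0.493 , -0.1778]), array([ 0.59  , -0.1887]), array([ 0.5784, -0.2507]), array([ 0.4845, -0.2372])]
plate sc [array([ 0.4186, -0.2637]), array([0.4667, 0.1263]), array([0.7135, 0.094 ]), array([ 0.6689, -0.2883])]
cam in tool [ 0.0762 -0.0007 -0.1619] axes cols [[-0.0004  0.9602  0.2792]
 [ 1.      0.0006 -0.0005]
 [-0.0006  0.2792 -0.9602]]
Rt [[-0.9554  0.2953 -0.0006]
 [ 0.2953  0.9554 -0.0014]
 [ 0.0001 -0.0015 -1.    ]]
```

```bash
python3 -m crank '[[[41,-33,-5],[0,0,0],0],[[41,-33,-5],[0,0,0],0],[[41,-33,-10],[0,0,0],0],[[41,-33,-10],[0,0,0],0],[[41,-33,-10],[0,0,0],0],[[41,-33,-10],[0,0,0],0],[[41,-33,-10],[0,0,0],0],[[40,-33,-10],[0,0,0],0]]'
python3 - <<'E'
from h import *
s=bot.sense();print(s['position'],s['joint_vel'].round(2),s['clock'])
im,c=snap('wrist','w1.png');print(bot.sense()['position'],proj(c,(.437,.355,.052)))
E
```

```text
clock: 1.15
position: [0.5126, 0.3318, 0.152]
ee_rot: [-0.469, -3.106, 0.0]
ft_force: [1.6, 0.4, 1.1]
gripper_width: 0.999
grip_force: 0.0
[0.51263006 0.33180237 0.15196163] [-0.64  0.33 -0.23  0.   -0.1  -0.64] 1.15
[0.5166704  0.32696969 0.15051921] [287.09597179 114.95332965]
```

View pics/w1.png

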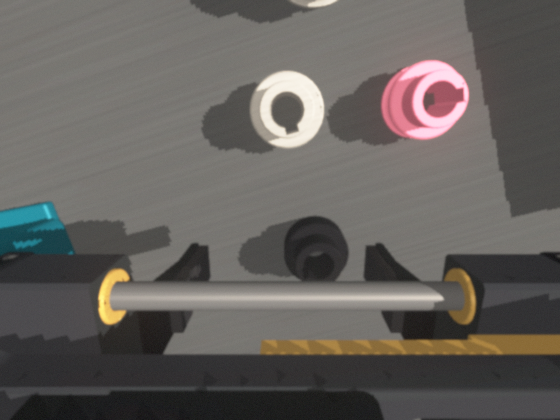

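The wrist view shows the small bright roll nadir at (288,108), with its keyway at about (292,129), so it points down-image. The pink one is at (425,100) and the black one at (316,248). The arm was still settling, so I'll retake and measure.

```bash
cat > roll.py <<'E'
from h import *
np.set_printoptions(precision=4,suppress=True)
def bore(im,c,u,v,zt,w=32,th=None):
    u,v=int(u),int(v)
    g=cv2.resize(cv2.cvtColor(im,cv2.COLOR_BGR2GRAY)[v-w:v+w,u-w:u+w],None,fx=8,fy=8,interpolation=cv2.INTER_CUBIC)
    t=th or 150
    cs,_=cv2.findContours((g<t).astype(np.uint8),cv2.RETR_LIST,cv2.CHAIN_APPROX_NONE)
    k=[q for q in cs if 1500<cv2.contourArea(q)<90000 and cv2.pointPolygonTest(q,(w*8.,w*8.),True)>-70 and q.min()>2]
    for q in k:
        P=np.array([onz(c,(x+.5)/8-.5+u-w,(y+.5)/8-.5+v-w,zt)[:2] for x,y in q[:,0]])
        # robust circle fit
        m=np.ones(len(P),bool)
        for _ in range(8):
            A=np.c_[2*P[m],np.ones(m.sum())];x=np.linalg.lstsq(A,(P[m]**2).sum(1),rcond=None)[0];r=np.sqrt(x[2]+x[:2]@x[:2]);d=np.hypot(*(P-x[:2]).T)-r;m=abs(d)<.0012
        o=d>.002;print('area',cv2.contourArea(q)/64,'c',x[:2],'r',r,'inl',m.mean().round(2),'key',(np.degrees(np.arctan2(*(P[o].mean(0)-x[:2])[::-1])) if o.any() else None),'reach',d.max()+r)
E
python3 - <<'E'
from roll import *
im,c=snap('wrist');cv2.imwrite('pics/w2.png',im);print(bot.sense()['position'])
for th in(100,130,160,190):
  for p in [proj(c,(.437,.355,.052))]: print(th,p);bore(im,c,*p,.052,th=th)
E
```

```text
[0.5143 0.329  0.1508]
100 [291.4674 107.5253]
area 745.3984375 c [0.4344 0.3549] r 0.011318085379267892 inl 0.82 key -0.6547918793513641 reach 0.015746095052636206
130 [291.4674 107.5253]
area 968.953125 c [0.4332 0.3558] r 0.012842265013715505 inl 0.81 key -3.276267053236292 reach 0.017762617208918655
160 [291.4674 107.5253]
area 1040.8046875 c [0.4331 0.3558] r 0.013294518582458387 inl 0.81 key -3.1972486946889767 reach 0.018281591822704703
190 [291.4674 107.5253]
area 1105.7734375 c [0.4331 0.3558] r 0.013687950247456017 inl 0.8 key -3.10367129487726 reach 0.018771596432231172
```

```bash
python3 -m crank '[[[8,-20,40],[0,0,0],0],[[14,-40,40],[0,0,2],0],[[14,-40,40],[0,0,2],0],[[14,-45,0],[0,0,2],0],[[14,-45,0],[0,0,2],0],[[14,-45,0],[0,0,2],0],[[14,-40,0],[0,0,0],0],[[8,-20,0],[0,0,0],0]]'
python3 - <<'E'
from h import *
im,c=snap('wrist');im,c=snap('wrist','w3.png');print(bot.sense()['position'],proj(c,(.541,.045,.183)))
E
```

```text
clock: 2.25
position: [0.6117, 0.0368, 0.2723]
ee_rot: [-0.199, -3.135, -0.0]
ft_force: [0.2, 0.2, -0.8]
gripper_width: 0.999
grip_force: 0.0
[0.61184536 0.03690974 0.2721871 ] [288.55665578 124.50833022]
```

View pics/w3.png

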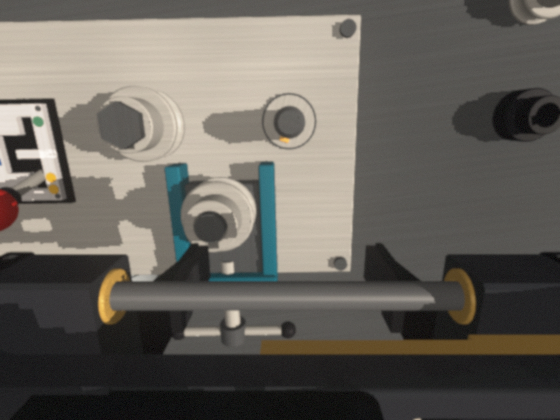

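Spindle top at (290,121) with its brass key at (284,140), shoulder ring around it; gate at left edge, knob (3,210). I'll measure the spindle and move on to the gate.

```bash
cat > spin.py <<'E'
from roll import *
def spin(im,c,guess):
    u0,v0=[int(x) for x in proj(c,(*guess,.16))]
    s=im[v0-40:v0+40,u0-40:u0+40];g=cv2.cvtColor(s,cv2.COLOR_BGR2GRAY);h=cv2.cvtColor(s,cv2.COLOR_BGR2HSV)
    off=np.array([u0-40,v0-40])
    big=cv2.resize(g,None,fx=8,fy=8,interpolation=cv2.INTER_CUBIC)
    for th in(85,110):
      for q in cv2.findContours((big<th).astype(np.uint8),cv2.RETR_LIST,cv2.CHAIN_APPROX_NONE)[0]:
        if cv2.contourArea(q)/64>150:
            (x,y),r=cv2.minEnclosingCircle(q);p=np.array([(x+.5)/8-.5,(y+.5)/8-.5])+off
            print(th,'blob',p,r/8,cv2.contourArea(q)/64,'z.183',onz(c,*p,.183)[:2],'z.177',onz(c,*p,.177)[:2],'z.125',onz(c,*p,.125)[:2])
    m=(h[...,0]>10)&(h[...,0]<35)&(h[...,1]>130)
    y,x=np.nonzero(m);p=np.array([x.mean(),y.mean()])+off;print('brass',p,m.sum(),onz(c,*p,.167)[:2],'lo/hi',x.min()+off[0],x.max()+off[0],y.min()+off[1],y.max()+off[1])
E
python3 - <<'E'
from spin import *
im=cv2.imread('pics/w3.png');c=bot.get_calibration('wrist')
spin(im,c,(.541,.045))
im2=cv2.resize(im[80:165,245:335],None,fx=6,fy=6,interpolation=cv2.INTER_CUBIC);cv2.imwrite('pics/w3c.png',im2)
E
python3 -m crank '[[[0,-20,0],[0,0,0],0],[[0,-40,0],[0,0,0],0],[[0,-45,0],[0,0,0],0],[[0,-45,0],[0,0,0],0],[[0,-45,0],[0,0,0],0],[[0,-35,0],[0,0,0],0],[[0,-20,0],[0,0,0],0]]'
python3 - <<'E'
from h import *
im,c=snap('wrist');im,c=snap('wrist','w4.png');print(bot.sense()['position'],proj(c,(.541,-.209,.132)))
a=cv2.imread('pics/w3c.png');b=im[20:270,150:480];o=np.zeros((600,800,3),np.uint8)
b=cv2.resize(b,None,fx=2.4,fy=2.4)[:,:]
cv2.imwrite('pics/w4c.png',b)
E
```

```text
85 blob [287.8151 122.0602] 14.883079528808594 168.7890625 z.183 [0.5386 0.0466] z.177 [0.5386 0.0466] z.125 [0.5391 0.0468]
110 blob [287.6987 122.0102] 16.049274444580078 762.296875 z.183 [0.5385 0.0465] z.177 [0.5386 0.0465] z.125 [0.5391 0.0467]
brass [283.8276 138.8621] 29 [0.5516 0.0417] lo/hi 280 287 137 141
clock: 3.22
position: [0.6113, -0.213, 0.2725]
ee_rot: [-0.197, -3.135, -0.0]
ft_force: [0.4, 0.1, 0.5]
gripper_width: 1.002
grip_force: 0.0
[ 0.61131409 -0.21307079  0.27235384] [284.13138246 125.52610489]
```

View pics/w4c.png

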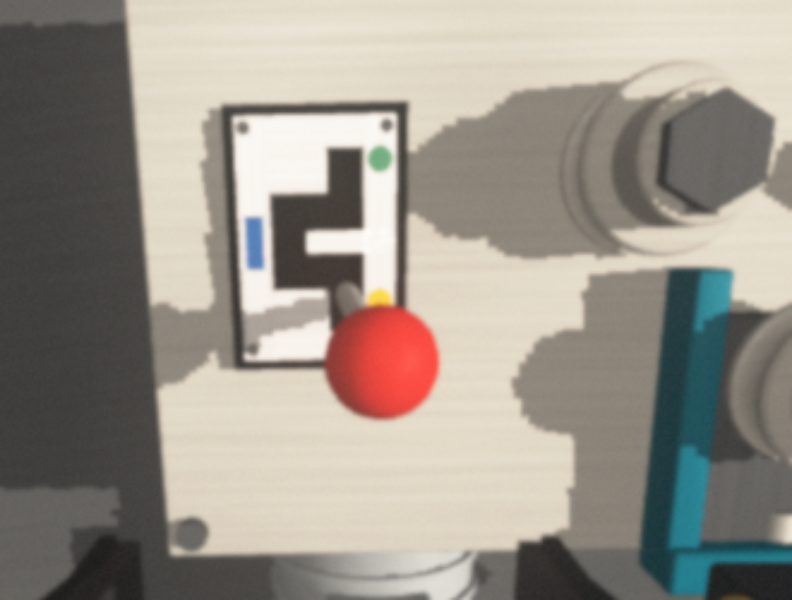

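Crop of the wrist view: gate with green dot (379,158), blue bar (254,243), tongue along row 242, yellow dots (379,300), and knob at (382,362) on the rod in the fast slot.

Run:
```python
from roll import *
c=bot.get_calibration('wrist');im=cv2.imread('pics/w4.png')
W=lambda u,v:((u+.5)/2.4-.5+150,(v+.5)/2.4-.5+20)
G={}
for n,p in dict(s_nr=(242,127),s_nl=(386,125),s_fr=(252,348),blue=(254,243),green=(379,158),slowNR=(328,149),slowNL=(363,149),tong=(306,242),tongN=(363,230),tongF=(363,254),neuNR=(271,195),neuFR=(275,287),fcorner=(328,289)).items():
    G[n]=onz(c,*W(*p),.132)[:2];print(n,G[n])
print('centre',(G['s_nl']+G['s_fr'])/2, 'diff nl-nr',G['s_nl']-G['s_nr'],'fr-nr',G['s_fr']-G['s_nr'])
s=im.astype(int);m=(s[...,2]-np.maximum(s[...,1],s[...,0])>70)[:260].astype(np.uint8)
n,l,st,ce=cv2.connectedComponentsWithStats(m);k=1+np.argmax(st[1:,4]);p=(st[k,0]+st[k,2]/2-.5,st[k,1]+st[k,3]/2-.5);print('knob',p,st[k],onz(c,*p,.196),onz(c,*p,.204))
import math
yaw=-7.0
th=math.radians(yaw)
Rz=np.array([[math.cos(th),-math.sin(th)],[math.sin(th),math.cos(th)]])
# fit rigid: gate points known
M={'slowNR':(-34,4),'slowNL':(-34,18),'tongN':(-4,18),'tongF':(4,18),'neuNR':(-18,-18),'neuFR':(18,-18),'fcorner':(18,4)}
A=np.array([M[k] for k in M])/1e3;B=np.array([G[k] for k in M]);a0,b0=A.mean(0),B.mean(0)
H=(A-a0).T@(B-b0);y=math.atan2(H[0,1]-H[1,0],H[0,0]+H[1,1]);Rz=np.array([[math.cos(y),-math.sin(y)],[math.sin(y),math.cos(y)]]);t=b0-Rz@a0
print('fit gate',t,'yaw',math.degrees(y),'res mm',((A@Rz.T+t-B)*1e3).round(1).tolist())
piv=.029
for n,(x,yy) in dict(fast=(27,11),c1=(11,11),c2=(11,-11),neu=(0,-11),c3=(-11,-11),c4=(-11,11),slow=(-27,11)).items():
    d=np.array([x,yy,100.]);d*=175/np.linalg.norm(d);print(n,Rz@d[:2]/1e3+t,piv+d[2]/1e3)
```

```text
s_nr [ 0.4926 -0.2307]
s_nl [ 0.4986 -0.178 ]
s_fr [ 0.5735 -0.2396]
blue [ 0.5338 -0.2327]
green [ 0.5096 -0.1818]
slowNR [ 0.5041 -0.2002]
slowNL [ 0.5058 -0.1873]
tong [ 0.536  -0.2128]
tongN [ 0.5344 -0.1906]
tongF [ 0.5432 -0.1916]
neuNR [ 0.5174 -0.2236]
neuFR [ 0.5512 -0.2271]
fcorner [ 0.5545 -0.2067]
centre [ 0.5361 -0.2088] diff nl-nr [0.006  0.0527] fr-nr [ 0.0809 -0.0089]
knob (np.float64(309.0), np.float64(170.0)) [ 286  147   47   47 1714] [ 0.5746 -0.192   0.196 ] [ 0.5733 -0.1924  0.204 ]
fit gate [ 0.5367 -0.2084] yaw -6.871659966310394 res mm [[-0.7, -0.2], [-0.6, 0.9], [0.5, 0.5], [-0.3, 0.6], [-0.7, -0.5], [1.3, -1.4], [0.5, 0.1]]
fast [ 0.584  -0.1955] 0.19700537625806175
c1 [ 0.5579 -0.1918] 0.20192017362921938
c2 [ 0.5533 -0.2296] 0.20192017362921938
neu [ 0.5344 -0.2274] 0.20295076228870074
c3 [ 0.5156 -0.225 ] 0.20192017362921938
c4 [ 0.5201 -0.1873] 0.20192017362921938
slow [ 0.4939 -0.1847] 0.19700537625806175
```

```bash
python3 -m crank '[[[-20,12,0],[0,0,0],0],[[-17,9,-20],[0,0,0],0],[[0,0,-35],[0,0,0],0.2],[[0,0,-30],[0,0,0],0.3],[[0,0,-7],[0,0,0],0.4],[[0,0,0],[0,0,0],0.8],[[0,0,0],[0,0,0],0.8],[[0,0,0],[0,0,0],0.8]]'
```

```text
clock: 4.32
position: [0.5755, -0.1918, 0.1823]
ee_rot: [0.196, 3.133, -0.004]
ft_force: [-1.2, -4.8, 1.6]
gripper_width: 0.406
grip_force: 15.9
```

```bash
python3 -m crank '[[[0,0,0],[0,0,0],0.8],[[-6,0,1],[0,0,0],0.8],[[-6,0,1],[0,0,0],0.8],[[-5,0,0],[0,0,0],0.8],[[0,0,0],[0,0,0],0.8]]'
```

```text
clock: 4.95
position: [0.5591, -0.1909, 0.1848]
ee_rot: [0.196, 3.13, -0.001]
ft_force: [3.9, -0.2, 7.4]
gripper_width: 0.394
grip_force: 30.0
```

```bash
python3 -m crank '[[[-2,-10,0],[0,0,0],0.8],[[-1,-10,0],[0,0,0],0.8],[[-1,-10,0],[0,0,0],0.8],[[-1,-8,-1],[0,0,0],0.8],[[0,0,0],[0,0,0],0.8]]'
```

```text
clock: 5.58
position: [0.5536, -0.2277, 0.1827]
ee_rot: [0.197, 3.132, 0.004]
ft_force: [3.1, 3.3, 6.3]
gripper_width: 0.393
grip_force: 30.0
```

```bash
python3 -m crank '[[[-7,1,0],[0,0,0],0.8],[[-7,1,0],[0,0,0],0.8],[[-5,1,0],[0,0,0],0.8],[[0,0,0],[0,0,0],0.8]]'
```

```text
clock: 6.08
position: [0.5347, -0.2256, 0.1836]
ee_rot: [0.196, 3.131, 0.0]
ft_force: [2.9, 0.4, 7.6]
gripper_width: 0.393
grip_force: 30.0
```

```bash
python3 -m crank '[[[0,0,0],[0,0,0],0.1],[[0,0,0],[0,0,0],0.1],[[0,0,0],[0,0,0],0.1],[[0,0,30],[0,0,0],0],[[0,0,50],[0,0,0],0],[[0,20,30],[0,0,0],0],[[40,10,0],[0,0,0],0],[[30,10,0],[0,0,0],0]]'
python3 - <<'E'
from roll import *
im,c=snap('wrist');im,c=snap('wrist','w5.png');print(bot.sense()['position'],bot.sense()['gripper_width'])
s=im.astype(int);m=(s[...,2]-np.maximum(s[...,1],s[...,0])>70)[:260].astype(np.uint8)
n,l,st,ce=cv2.connectedComponentsWithStats(m);k=1+np.argmax(st[1:,4]);p=(st[k,0]+st[k,2]/2-.5,st[k,1]+st[k,3]/2-.5);P=onz(c,*p,.203);d=P[:2]-[.5365,-.2086]
t=np.radians(-6.9);print('knob',P,st[k],'gate frame rod mm',(np.array([[np.cos(t),np.sin(t)],[-np.sin(t),np.cos(t)]])@d)*1000/1.74)
E
```

```text
clock: 7.08
position: [0.6045, -0.1855, 0.292]
ee_rot: [0.197, 3.135, -0.0]
ft_force: [-0.1, 0.2, -0.0]
gripper_width: 0.999
grip_force: 0.0
[ 0.6051 -0.1845  0.2903] 1.0021722040950947
knob [ 0.5363 -0.2252  0.203 ] [ 199  111   48   47 1717] gate frame rod mm [ 1.0078 -9.4928]
```

```bash
python3 -m crank '[[[2,30,0],[0,0,0],0],[[2,45,0],[0,0,0],0],[[2,50,0],[0,0,0],0],[[2,45,-10],[0,0,0],0],[[2,35,-20],[0,0,0],0],[[0,16,-20],[0,0,0],0],[[0,0,0],[0,0,0],0],[[0,0,0],[0,0,0],0]]'
python3 - <<'E'
from spin import *
im,c=snap('wrist','w6.png');print(bot.sense()['position'])
spin(im,c,(.5385,.0465))
u,v=proj(c,(.5385,.0465,.183));u,v=int(u),int(v)
cv2.imwrite('pics/w6c.png',cv2.resize(im[v-45:v+45,u-45:u+45],None,fx=6,fy=6,interpolation=cv2.INTER_CUBIC));print(u,v)
print('scale px/mm',[np.linalg.norm(proj(c,(.5385,.0465,z))-proj(c,(.5485,.0465,z)))/10 for z in(.125,.167,.183)], proj(c,(.5385,.0465,.125)),proj(c,(.5385,.0465,.183)))
E
```

```text
clock: 8.18
position: [0.6137, 0.0337, 0.2418]
ee_rot: [0.198, 3.135, -0.001]
ft_force: [0.4, -0.3, -0.3]
gripper_width: 1.005
grip_force: 0.0
[0.614  0.0336 0.2424]
85 blob [289.9408 120.1158] 17.23810386657715 237.9453125 z.183 [0.5391 0.0447] z.177 [0.5391 0.0448] z.125 [0.5394 0.0453]
110 blob [289.7829 120.1217] 18.485244750976562 1000.0546875 z.183 [0.5391 0.0446] z.177 [0.5391 0.0447] z.125 [0.5394 0.0452]
brass [285.0811 139.4595] 37 [0.5522 0.0397] lo/hi 281 289 137 142
292 118
scale px/mm [np.float64(1.2147035487876514), np.float64(1.4274028258085019), np.float64(1.5294250335792783)] [291.2317 118.8327] [292.443  118.8791]
```

View pics/w6c.png

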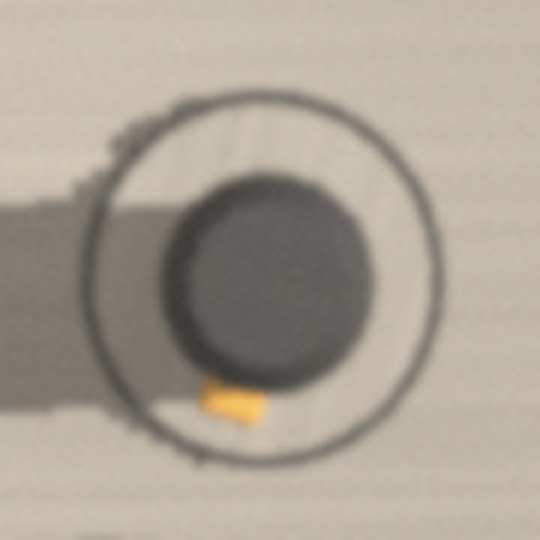

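Close crop: shoulder ring centred at about (262,278), and the key's outer edge runs from about (201,404) to (256,426).

Run:
```python
from spin import *
c=bot.get_calibration('wrist');im=cv2.imread('pics/w6.png')
W=lambda u,v:((u+.5)/6-.5+247,(v+.5)/6-.5+73)
C=onz(c,*W(262.5,278),.1255)[:2];print('shoulder',C)
print('disc top',onz(c,*W(282,278),.183)[:2], 'cyl right edge etc')
a=onz(c,*W(201,404),.167)[:2];b=onz(c,*W(256,426),.167)[:2];print(a,b,np.linalg.norm(a-b));m=(a+b)/2
print('outer mid',m,'radius',np.linalg.norm(m-C),'angle',np.degrees(np.arctan2(*(m-C)[::-1])),'edge normal',np.degrees(np.arctan2(*(b-a)[::-1]))-90)
h=cv2.cvtColor(im,cv2.COLOR_BGR2HSV)[110:160,260:310];M=((h[...,0]>10)&(h[...,0]<35)&(h[...,1]>110)).astype(np.uint8)
q=max(cv2.findContours(M,0,2)[0],key=cv2.contourArea);print(cv2.minAreaRect(q),M.sum())
```

```text
shoulder [0.5389 0.0456]
disc top [0.539  0.0472] cyl right edge etc
[0.5525 0.0359] [0.556  0.0422] 0.007238111100391747
outer mid [0.5543 0.0391] radius 0.016702311252788038 angle -23.222012612470895 edge normal -28.69186126970795
((25.235294342041016, 29.558826446533203), (9.45888900756836, 5.3357834815979), 14.03624439239502) 50
```

```bash
python3 -m crank '[[[-8,25,0],[0,0,2],0],[[-14,48,0],[0,0,3],0],[[-16,52,-6],[0,0,4],0],[[-16,52,-18],[0,0,4],0],[[-16,52,-20],[0,0,4],0],[[-15,50,-20],[0,0,3],0],[[-14,40,-18],[0,0,0],0],[[-8,20,-10],[0,0,0],0]]';  python3 - <<'E'
from roll import *
im,c=snap('wrist');im,c=snap('wrist')
im,c=snap('wrist','w7.png');s=bot.sense();print(s['position'],s['ee_rot'],s['joint_positions'])
for th in(130,160,190): bore(im,c,*proj(c,(.433,.356,.052)),.052,th=th)
E
```

```text
clock: 9.22
position: [0.5065, 0.375, 0.1494]
ee_rot: [-0.352, 3.122, -0.0]
ft_force: [0.3, -0.2, 0.5]
gripper_width: 0.999
grip_force: 0.0
[0.5069 0.3737 0.1496] [-0.3517  3.1218 -0.0012] [ 0.5105  0.2902  1.5832 -0.0008  1.2685 -1.2845]
area 878.1953125 c [0.4328 0.3559] r 0.012416013923029165 inl 0.81 key -3.4509488968493938 reach 0.017638104949433204
area 964.5 c [0.4329 0.356 ] r 0.01299435832569591 inl 0.8 key -3.5555044745287945 reach 0.01828087977622172
area 1029.1953125 c [0.4329 0.356 ] r 0.013418091993592136 inl 0.8 key -3.3795241226458863 reach 0.018723445378144767
```

```bash
python3 -m crank '[[[-25,-6,0],[0,0,0],0],[[-30,-7,-10],[0,0,0],0],[[-19,-5,-25],[0,0,0],0],[[0,0,-30],[0,0,0],0],[[0,0,-28],[0,0,0],0],[[0,0,-17],[0,0,0],0],[[0,0,0],[0,0,0],0],[[0,0,0],[0,0,0],0]]'; python3 -c "
from bench import bot;s=bot.sense();print(s['position'],s['ee_rot'])"
```

```text
clock: 10.38
position: [0.4339, 0.3563, 0.0409]
ee_rot: [-0.35, 3.12, 0.001]
ft_force: [1.0, -0.2, 0.7]
gripper_width: 1.002
grip_force: 0.0
[0.4338908  0.3562659  0.04088321] [-3.49589207e-01  3.12014901e+00  1.15749586e-03]
```

```bash
python3 -m crank '[[[-1,0,-5],[0,0,0],0],[[0,0,-4],[0,0,0],0.2],[[0,0,0],[0,0,0],0.7],[[0,0,0],[0,0,0],0.7],[[0,0,0],[0,0,0],0.7],[[0,0,0],[0,0,0],0.7],[[0,0,0],[0,0,0],0.7]]'
```

```text
clock: 11.25
position: [0.4316, 0.3561, 0.0306]
ee_rot: [-0.351, 3.122, -0.0]
ft_force: [-0.3, -1.3, 0.7]
gripper_width: 0.503
grip_force: 30.0
```

```bash
python3 - <<'E'
from roll import *
P=[]
for i in range(6): bot.get_image('wrist');P.append(bot.sense()['position'])
P=np.array(P);print(P.mean(0),P.std(0),bot.sense()['clock'])
E
python3 -m crank '[[[0,0,10],[0,0,0],0.7],[[0,0,30],[0,0,0],0.7],[[0,0,45],[0,0,0],0.7],[[0,0,45],[0,0,0],0.7],[[0,0,45],[0,0,0],0.7],[[0,0,25],[0,0,0],0.7],[[0,0,10],[0,0,0],0.7],[[0,0,0],[0,0,0],0.7]]'
python3 - <<'E'
from roll import *
im,c=snap('wrist','w8.png');s=bot.sense();print(s['position'],s['ft_force'],s['gripper_width'])
P=s['position'];print(proj(c,P+[0,0,.021]),proj(c,P))
cv2.imwrite('pics/w8c.png',cv2.resize(im[200:420,150:430],None,fx=2.5,fy=2.5))
E
```

```text
[0.4317 0.3561 0.0306] [0. 0. 0.] 11.55
clock: 12.55
position: [0.4312, 0.356, 0.24]
ee_rot: [0.351, -3.121, 0.0]
ft_force: [-0.5, 0.3, -7.1]
gripper_width: 0.498
grip_force: 30.1
[0.4308 0.3557 0.239 ] [-0.6103 -0.3568 -6.5371] 0.49901531832847557
[287.8058 277.5383] [287.6602 259.5379]
```

View pics/w8c.png

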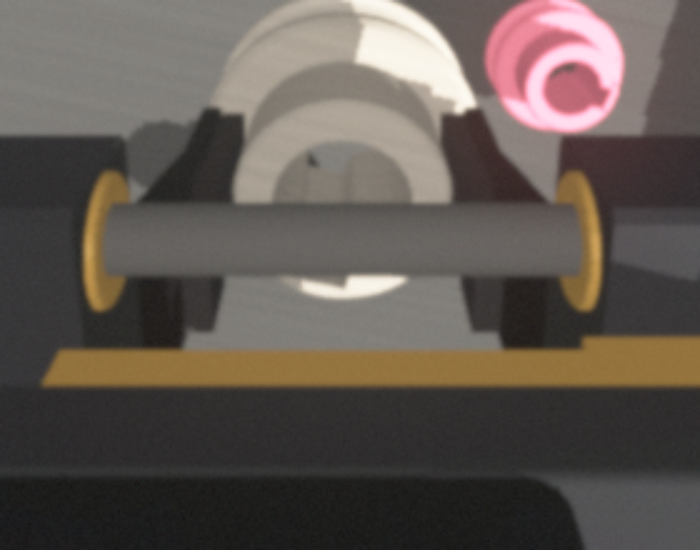

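Held roll: hub-top ring centre at about (287,279), against a projected tool axis of (288,277.5). The offset is therefore about 1 mm, and the weight reads 7 N.

```bash
python3 -m crank '[[[6,-20,4],[0,0,-2],0.7],[[14,-42,8],[0,0,-4],0.7],[[17,-50,0],[0,0,-4],0.7],[[17,-50,0],[0,0,-4],0.7],[[17,-50,0],[0,0,-3.7],0.7],[[17,-50,0],[0,0,-2],0.7],[[13,-34,0],[0,0,0],0.7],[[6,-14,0],[0,0,0],0.7]]'
python3 - <<'E'
from roll import *
for i in range(6): bot.get_image('wrist')
s=bot.sense();print(s['position'],s['ee_rot'],s['ft_force'],s['moment'])
E
```

```text
clock: 13.6
position: [0.5382, 0.0432, 0.2512]
ee_rot: [-0.194, -3.133, 0.001]
ft_force: [0.6, 1.0, -6.2]
gripper_width: 0.499
grip_force: 30.1
[0.538  0.0472 0.2522] [-0.1868 -3.1351 -0.0008] [ 0.4236 -0.631  -6.3339] [ 0.0659  0.006  -0.0037]
```

```bash
python3 -m crank '[[[0,-1.4,-10],[0,0,0],0.7],[[0,0,-15],[0,0,0],0.7],[[0,0,-10],[0,0,0],0.7],[[0,0,-5],[0,0,0],0.7],[[0,0,-4],[0,0,0],0.7],[[0,0,-4],[0,0,0],0.7],[[0,0,0],[0,0,0],0.7]]'
python3 - <<'E'
from roll import *
for i in range(3): bot.get_image('wrist')
s=bot.sense();print(s['position'],s['ee_rot'],s['ft_force'],s['moment'],s['gripper_width'])
E
```

```text
clock: 14.78
position: [0.5385, 0.0448, 0.2043]
ee_rot: [-0.188, -3.136, -0.0]
ft_force: [-0.8, 1.1, -7.3]
gripper_width: 0.503
grip_force: 30.1
[0.5386 0.0448 0.2047] [-0.1884 -3.1359 -0.0003] [-0.3973  0.5036 -7.137 ] [0.2614 0.0792 0.0194] 0.5008742902915798
```

```bash
python3 -m crank '[[[0,0,-3],[0,0,0],0.7],[[0,0,-3],[0,0,0],0.7],[[0,0,-3],[0,0,0],0.7],[[0,0,-3],[0,0,0],0.7],[[0,0,0],[0,0,0],0.7]]'
```

```text
clock: 15.55
position: [0.5383, 0.0448, 0.192]
ee_rot: [-0.188, -3.135, -0.0]
ft_force: [-0.6, 1.5, -7.5]
gripper_width: 0.499
grip_force: 30.1
```

```bash
python3 -m crank '[[[0,0,-5],[0,0,0],0.7],[[0,0,-6],[0,0,0],0.7],[[0,0,-6],[0,0,0],0.7],[[0,0,-6],[0,0,0],0.7],[[0,0,-5],[0,0,0],0.7],[[0,0,-4],[0,0,0],0.7],[[0,0,-2],[0,0,0],0.7],[[0,0,0],[0,0,0],0.7]]'
```

```text
clock: 16.55
position: [0.5384, 0.0448, 0.1581]
ee_rot: [-0.188, -3.135, -0.0]
ft_force: [-0.6, 4.2, -6.4]
gripper_width: 0.498
grip_force: 30.0
```

```bash
python3 -m crank '[[[0,0.5,-1],[0,0,0],0.7],[[0,0,-1],[0,0,0],0.7],[[0,0,-1],[0,0,0],0.7],[[0,0,0],[0,0,0],0.7]]'
```

```text
clock: 17.05
position: [0.5387, 0.0451, 0.1557]
ee_rot: [0.188, 3.136, -0.0]
ft_force: [-1.0, 2.6, -5.7]
gripper_width: 0.501
grip_force: 30.1
```

```bash
python3 -m crank '[[[0,0,-1],[0,0,0],0.7],[[0,0,-1],[0,0,0],0.7],[[0,0,0],[0,0,0],0.7]]'
```

```text
clock: 17.42
position: [0.5389, 0.045, 0.1555]
ee_rot: [0.188, 3.135, -0.001]
ft_force: [-7.5, 2.3, 7.4]
gripper_width: 0.5
grip_force: 30.2
```

Contact at 0.1555, which matches the predicted seat of 0.1556. Releasing.

```bash
python3 -m crank '[[[0,0,1],[0,0,0],0.15],[[0,0,0],[0,0,0],0.1],[[0,0,0],[0,0,0],0.1],[[0,0,10],[0,0,0],0.1],[[0,0,30],[0,0,0],0.1],[[0,0,50],[0,0,0],0],[[0,0,20],[0,0,0],0],[[40,-6,0],[0,0,0],0]]'; python3 -m crank '[[[35,-4,0],[0,0,0],0],[[0,0,0],[0,0,0],0],[[0,0,0],[0,0,0],0],[[0,0,0],[0,0,0],0]]'
python3 - <<'E'
from roll import *
im,c=snap('wrist','w9.png');print(bot.sense()['position'])
u,v=[int(x) for x in proj(c,(.539,.046,.177))]
g=im[max(v-60,0):v+60,u-60:u+60];A=cv2.resize(g,(400,400*g.shape[0]//120),interpolation=cv2.INTER_CUBIC)
d,cd=snap('side');p,q=[int(x) for x in proj(cd,(.539,.046,.15))];B=cv2.resize(d[q-35:q+35,p-35:p+35],(400,400),interpolation=cv2.INTER_CUBIC)
o=np.zeros((400,800,3),np.uint8);o[:A.shape[0],:400]=A;o[:,400:]=B;cv2.imwrite('pics/w9c.png',o);print(u,v)
E
```

```text
clock: 18.42
position: [0.5794, 0.0396, 0.2682]
ee_rot: [0.187, 3.131, 0.0]
ft_force: [1.1, 0.0, 0.3]
gripper_width: 0.995
grip_force: 0.0
clock: 18.92
position: [0.6128, 0.0354, 0.2646]
ee_rot: [-0.188, -3.136, -0.0]
ft_force: [0.1, 0.1, 0.7]
gripper_width: 0.997
grip_force: 0.0
[0.6129 0.0354 0.2648]
289 121
```

View pics/w9c.png

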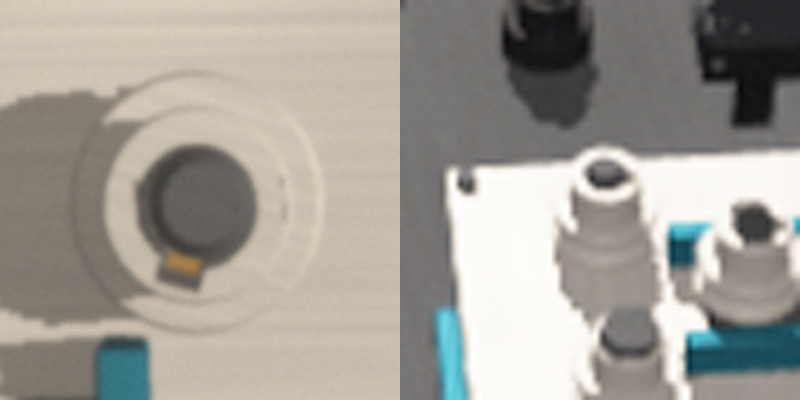

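Left crop: the roll is on the spindle, with the brass key in its keyway at (180,265). Right crop: it sits down on the plate. Now the lever.

```bash
python3 -m crank '[[[-8,-25,5],[0,0,0],0],[[-14,-45,5],[0,0,0],0],[[-16,-54,0],[0,0,0],0],[[-16,-54,0],[0,0,0],0],[[-14,-47,0],[0,0,0],0],[[-8,-26,0],[0,0,0],0],[[-2,-10,0],[0,0,0],0],[[0,0,0],[0,0,0],0]]'
python3 - <<'E'
from h import *
for i in range(3): bot.get_image('wrist')
s=bot.sense();print(s['position'],s['ee_rot'])
E
```

```text
clock: 20.02
position: [0.5356, -0.2256, 0.2747]
ee_rot: [0.189, 3.136, 0.0]
ft_force: [0.4, -0.7, 0.6]
gripper_width: 1.001
grip_force: 0.0
[ 0.5359998  -0.22454734  0.27462505] [1.86114001e-01 3.13586362e+00 5.14482544e-04]
```

```bash
python3 -m crank '[[[-1,-1,-25],[0,0,0],0],[[0,0,-35],[0,0,0],0.2],[[0,0,-25],[0,0,0],0.3],[[0,0,-6],[0,0,0],0.4],[[0,0,0],[0,0,0],0.8],[[0,0,0],[0,0,0],0.8],[[0,0,0],[0,0,0],0.8],[[0,0,0],[0,0,0],0.8]]'
```

```text
clock: 21.18
position: [0.5353, -0.2268, 0.1849]
ee_rot: [0.188, 3.134, -0.0]
ft_force: [-0.1, 1.7, 4.6]
gripper_width: 0.398
grip_force: 30.0
```

```bash
python3 -m crank '[[[-7,0,0],[0,0,0],0.8],[[-7,1,0],[0,0,0],0.8],[[-6,1,-1],[0,0,0],0.8],[[0,0,0],[0,0,0],0.8]]'
```

```text
clock: 21.68
position: [0.5145, -0.2252, 0.1837]
ee_rot: [0.189, 3.134, -0.002]
ft_force: [1.0, 1.4, 6.9]
gripper_width: 0.395
grip_force: 30.0
```

```bash
python3 -m crank '[[[1,10,0],[0,0,0],0.8],[[1,10,0],[0,0,0],0.8],[[1,10,0],[0,0,0],0.8],[[1,8,0],[0,0,0],0.8],[[0,0,0],[0,0,0],0.8]]'
```

```text
clock: 22.3
position: [0.5184, -0.1885, 0.1832]
ee_rot: [0.188, 3.135, -0.006]
ft_force: [0.4, -4.7, 4.5]
gripper_width: 0.395
grip_force: 30.0
```

```bash
python3 -m crank '[[[-7,1,0],[0,0,0],0.8],[[-7,1,-1],[0,0,0],0.8],[[-6,1,-2],[0,0,0],0.8],[[-4,0,-2],[0,0,0],0.8],[[0,0,0],[0,0,0],0.8]]'
```

```text
clock: 22.92
position: [0.4945, -0.184, 0.1784]
ee_rot: [0.189, 3.135, -0.0]
ft_force: [-0.2, -1.9, 7.4]
gripper_width: 0.397
grip_force: 30.1
```

```bash
python3 -m crank '[[[-2,0,0],[0,0,0],0.8],[[-2,0,-1],[0,0,0],0.8],[[0,0,0],[0,0,0],0.8]]'
```

```text
clock: 23.3
position: [0.4906, -0.1838, 0.1773]
ee_rot: [0.188, 3.135, 0.0]
ft_force: [0.0, -1.8, 8.3]
gripper_width: 0.393
grip_force: 30.1
```

```bash
python3 -m crank '[[[-1.5,0,0],[0,0,0],0.8],[[-1.5,0,0],[0,0,0],0.8],[[0,0,0],[0,0,0],0.8]]'
```

```text
clock: 23.68
position: [0.4889, -0.1837, 0.177]
ee_rot: [0.188, 3.132, 0.0]
ft_force: [7.8, -0.8, 2.6]
gripper_width: 0.395
grip_force: 30.0
```

At the end stop. I'll back off slightly, release, clear and verify.

```bash
python3 -m crank '[[[1,0,0],[0,0,0],0.8],[[0,0,0],[0,0,0],0.1],[[0,0,0],[0,0,0],0.1],[[0,0,0],[0,0,0],0.1],[[0,0,25],[0,0,0],0],[[0,0,45],[0,0,0],0],[[15,0,35],[0,0,0],0],[[45,0,0],[0,0,0],0]]'; python3 -m crank '[[[30,0,0],[0,0,0],0],[[0,0,0],[0,0,0],0],[[0,0,0],[0,0,0],0]]'
python3 - <<'E'
from roll import *
im,c=snap('wrist','w10.png');s=bot.sense();print(s['position'],s['ft_force'])
q=im.astype(int);m=(q[...,2]-np.maximum(q[...,1],q[...,0])>70)[:260].astype(np.uint8)
n,l,st,ce=cv2.connectedComponentsWithStats(m);k=1+np.argmax(st[1:,4]);p=(st[k,0]+st[k,2]/2-.5,st[k,1]+st[k,3]/2-.5);P=onz(c,*p,.197);d=P[:2]-[.5365,-.2086]
t=np.radians(-6.9);print('knob',P,st[k],'rod mm',(np.array([[np.cos(t),np.sin(t)],[-np.sin(t),np.cos(t)]])@d)*1000/1.68)
E
```

```text
clock: 24.68
position: [0.5499, -0.1848, 0.2861]
ee_rot: [0.19, 3.13, -0.004]
ft_force: [-0.3, -0.6, 1.0]
gripper_width: 0.989
grip_force: 0.0
clock: 25.05
position: [0.5777, -0.1835, 0.2807]
ee_rot: [-0.188, -3.134, -0.001]
ft_force: [-0.4, -0.1, 1.0]
gripper_width: 0.998
grip_force: 0.0
[ 0.5777 -0.1836  0.2811] [0.1245 0.1153 0.6486]
knob [ 0.4913 -0.1853  0.197 ] [ 248   82   47   49 1807] rod mm [-28.3513  10.5116]
```

Rod at (-28, 10.5) mm, so it is home in the slow slot. The roll is seated and the gripper is clear.

```bash
python3 -c "
from bench import bot;print(bot.hand_in())"
```

```text
the job is handed in; nothing more can be done
None
```

The job is handed in at about 25 s: lever moved to neutral, small bright grooved roll fully home on the keyed spindle and released, then lever moved into the slow slot, with the black roll, bracket and spanner untouched.

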